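# Close the tank pump's strainer pot hand-tight

## Task

The strainer of the tank pump has been cleaned: set its lid squarely down on the pot, swing the clamp yoke across until its hooked end is home round the stud, and wind the handwheel clockwise until it comes up firm, hand-tight, so that the gasket is well squeezed but the plastic lid is not cracked by overtightening. Let go when it is done, and do not disturb the bottle, tin, nut, tweezers and brush lying about it.

Things in the scene. Friction and masses are not known exactly. Their poses are not given: they have to be found in the camera images.
- lid: loose strainer lid, dark plastic, 0.28 kg, on the aluminium turntable (30 mm high) at the front. Origin: centre of its underside, z up. From there up: bevelled spigot 90 mm across, 0 to 12 mm; flange 124 mm across, 12 to 22 mm, with low ribs to 28 mm starting 20 mm from the axis; round boss 36 mm across, 22 to 46 mm, the part to grip, from above, any way round; steel disc on top
- pot: grey strainer pot screwed to the bench. Origin on the bench at the pot's axis, +x to the stud, -x to the yoke's pivot (both steel posts, 85 mm from the axis). Mouth 96 mm across, 3 mm of play round the lid's spigot. With the lid seated, the lid's origin is on the axis, 103 mm over the bench, the top of its boss at 149 mm. Two pipe ports reach 100 mm out along +y and -y, 24 to 86 mm high
- gasket: rubber ring round the pot's mouth that the lid's flange sits on, 102 mm inside, 120 mm outside, 6 mm high; origin on the pot's axis at its underside, 109 mm over the bench. It gives 1 mm per 60 N. Well squeezed is 70 N (45 to 95 N will do); above 120 N the lid cracks
- yoke (a joint): angle of the clamp yoke about its pivot (rad): 0 is closed, against its stop, hooked end round the stud; it grows as the yoke swings counterclockwise (seen from above) off the pot, up to 2.3; starts at 1.8 to 2.1. Stiff: it takes about 8 N at the knob and stays where it is left
- yoke_pivot (a point): on the yoke's pivot axis, 190 mm over the bench, level with the top of the yoke's bar (24 mm wide, underside at 176 mm)
- yoke_knob (a point): top centre, 247 mm over the bench, of the upright black knob at the yoke's free end: 18 mm across, grip part 198 to 242 mm over the bench, 198 mm from the pivot axis, 113 mm from the pot's axis when closed
- wheel_hub (a point): on the handwheel's axis, 218 mm over the bench, level with the top of its rim (black, 93 mm across); 85 mm from the pivot axis, so over the pot's axis when the yoke is closed. The wheel stays at its height; turned clockwise from above it drives down a spindle with a steel foot, 2.5 mm per rad. The foot starts 2.5 to 8.5 mm above the seated lid's boss: 1 to 3.4 rad, to be felt
- wheel_handle (a point): top centre, 263.5 mm over the bench, of the wheel's upright handle: 18 mm across, 45 mm high, 36 mm from the axis, free on its pin (can be led round without turning the hand). Free running takes 0.32 N m, 9 N here; once the foot bites it climbs 0.35 N m (10 N) per rad. Firm is 5 N above free running, about 0.5 rad after the bite; 8 N above cracks the lid. It holds when let go
- bottle: bottle of water conditioner, 60 mm across, 155 mm high; bystander
- tin: food tin, 74 mm across, 85 mm high; bystander
- nut: spare union nut, a dark ring 62 mm across, 24 mm high; bystander
- tweezers: planting tweezers, 240 mm long, lying flat; bystander
- brush: cleaning brush lying flat; bystander
- stud (a point): top centre, 199 mm over the bench, of the headed steel stud on the pot that the yoke's hooked end closes round; head 22 mm across
Mind the look-alikes: they are no part of the job. What is shaped like the lid but green is not meant.

How it is judged:
On the way, in this order (a step that is already met when the one before it is completed fails the run):
1. the lid is seated in the pot's mouth, flat on the gasket (horizontal distance between lid and pot below 0.006 m and z of lid in the frame of pot below 0.1055 m and angle between lid's own z axis and vertical below 0.05 rad), for 0.2 s.
2. the yoke is swung home over the lid (value of joint yoke below 0.06 rad), for 0.2 s.
3. the clamp is wound firm: the lid bears on the gasket with 45 to 95 N (contact force between lid and gasket between 45 and 95 N), for 0.2 s.
At the end, for the whole second after the job is handed in: The lid sits flat (within 3 degrees) in the pot's mouth within 6 mm of its axis, the yoke is closed to within 0.06 rad, and the lid is clamped on the gasket with 45 to 95 N, staying so with the robot clear (all of step 3 and value of joint yoke below 0.06 rad and horizontal distance between lid and pot below 0.006 m and angle between lid's own z axis and vertical below 0.05 rad and linear speed of lid below 0.02 m/s); the robot touches nothing.
It fails at once if the lid is overtightened and cracks (more than 120 N on the gasket) (contact force between lid and gasket above 120 N).
It fails at once if the lid is dropped on to the pot instead of being set down (faster than 0.4 m/s as it reaches the pot) (horizontal distance between lid and pot below 0.03 m and z of lid in the frame of pot below 0.13 m and linear speed of lid above 0.4 m/s).
It fails at once if the bottle, tin, nut, tweezers or brush is moved by more than 30 mm (distance of any of bottle, tin, nut, tweezers, brush from where it was at the start of the episode above 0.03 m).
It also fails if it takes over 72 s, if anything falls off the work surface, if the arm or the gripper's body presses on something with over 40 N, if the wrist force passes 120 N, or if a joint passes its speed limit or range.

## Robot

A 7-joint arm with a two-finger parallel gripper is mounted at the origin on the work surface. World frame = base frame: x ahead of the robot, y to its left, z up, the work surface at z = 0. Lengths are in m, angles in rad, forces in N, time in s.
With the tool pointing down it reaches from about 0.425 to 0.95 m from the base axis. Payload 16.7 kg.
Tool frame: the origin (TCP) lies between the finger pads; the fingertips stand r.tip_extent ahead of it and the grasp point (between the pads) lies 3 mm ahead of it (r.tip_extent is the distance from the TCP to the fingertips, in m); z points along the fingers, y is the line along which they close (so a half turn about z gives the same grasp; the last joint's range is limited). The gripper opens to 94 mm and grips with 3 to 60 N. Pads are 16 mm wide; open, the fingers measure 119 mm over their backs; the gripper's body (75 mm by 177 mm) begins 78 mm behind the grasp point.
Start: joints at [0.965, 0.426, 0.074, 1.606, -0.034, 1.111, -0.067], TCP at [0.298, -0.606, 0.205] pointing down, gripper open.
Joint ranges: [-2.85, 2.85], [-0.5, 2.14], [-1.23, 1.37], [0.21, 2.46], [-1.02, 4.16], [0.16, 2.05], [-2.73, 2.73]. Speed limits (rad/s): [1.89, 1.89, 2.39, 2.39, 3.01, 3.01, 3.01].

## Interface

Orientations are given as a rotation vector (axis times angle).
In Python, from plant import r, imaging gives the robot as it stands. The module is installed in compiled form; this text tells all that it offers.
- The arm moves only by the shell command python3 -m handwheel 'ROWS' [FORCE]. ROWS is JSON, a list of rows, each a list of 7 numbers: the turn, a rotation vector about the tool's x, y, z in degrees, then the shift along the tool's x, y, z in m, then the closure in counts, from 0 (fully open) to 255 (shut). A call has 1 to 10 rows; each row shifts and turns the commanded pose from where the row before left it, along the tool's axes as they then stand; what a row does not reach is not made up. A row lasts 1/10 s, in which the tool goes at most 50 mm and 8.59 degrees, less where a joint would pass 70% of its speed; a pose out of reach is approached as far as the arm can. A call is refused whole if a number of a shift passes 0.05 or a number of a turn 8.59, either way. A call with a gripper value outside its range is refused whole. The fingers move at their own pace and stop on an object; FORCE is the grip in N (left out, the last holds). Time passes only in rows, so rows that do not move let the fingers close. It gives the time, the measured TCP pose, the force, the opening and the grip force at its end, in the units of the state.
- r.get_obs(): the state, without advancing time (a new reading comes with each control period).
- imaging.grab_frame(name): name is "scene" or "top"; returns a dict with "color" (480x640x3 uint8, red, green, blue), "intrinsics" (3x3 intrinsics, pixels), "R" (3x3) and "t" (3): a world point X has camera coordinates R X + t. Camera axes: x right, y down, z forward; pixel columns grow to the right and rows downward; lengths in m; the calibration is good to about 2 mm. A picture is of the moment at which its call begins. There is no depth.
- r.finish_job(): hands the job in; it is judged then, once.
The state is a dict: "time": time; "joints": joint angles; "qd": joint speeds; "joint_efforts": joint torques, N m; "tool_pos": TCP position; "eef_rot": TCP orientation; "force": force on the tool from outside, world axes, zero at the start; "ft_torque": the same for the moment, N m; "opening": finger opening in m; "grasp_force": force on a finger pad.
Only numpy, scipy, OpenCV 4.12 (cv2) and the standard library are available. Lean on these libraries where they do the work, as an engineer would, in place of code of your own. Each camera call takes 0.05 s, during which the arm holds its last target. There are 200 camera calls.

## Working session

There is one attempt and no reset: what is moved stays moved. The work goes in short steps, Python scripts to look and compute and a shell command to move; the robot and the scene stay as the last step left them, time stands still between calls to the robot, and variables do not carry over. Pictures are saved under pics/ and viewed, at most 10 in all, crops included, and the job is handed in when it is done.

```bash
mkdir -p pics; python3 - <<'E'
from plant import r, imaging
import cv2,json
for n in("top","scene"):
    f=imaging.grab_frame(n); cv2.imwrite(f"pics/{n}0.png",f["color"][:,:,::-1])
    print(n,f["intrinsics"].tolist(),f["R"].round(4).tolist(),f["t"].round(4).tolist())
print(r.get_obs(),r.tip_extent)
E
```

```text
top [[614.4647232007677, 0.0, 321.4096753092727], [0.0, 614.4647232007677, 239.22377357345948], [0.0, 0.0, 1.0]] [[0.0326, -0.9994, -0.0066], [-0.9762, -0.0304, -0.2147], [0.2144, 0.0135, -0.9767]] [-0.0735, 0.5326, 1.6594]
scene [[474.4495352460694, 0.0, 314.2758184991866], [0.0, 474.4495352460694, 241.4755228719713], [0.0, 0.0, 1.0]] [[0.886, 0.4635, 0.0107], [0.2536, -0.4651, -0.8482], [-0.3882, 0.7542, -0.5296]] [-0.3948, -0.0247, 1.4435]
{'time': 0.1, 'joints': array([ 0.96449673,  0.42666713,  0.07384731,  1.60654198, -0.03413097,
        1.11081227, -0.06711646]), 'qd': array([-0.00041725, -0.0007462 ,  0.00054419, -0.00227131, -0.00144449,
       -0.00048125, -0.00071559]), 'joint_efforts': array([ 7.45640660e-03, -9.37472248e+01,  3.67631927e+00, -4.55038333e+01,
       -4.86568641e-02,  1.68495759e-02,  6.59146917e-05]), 'tool_pos': array([ 0.29753661, -0.60543579,  0.20484747]), 'eef_rot': array([-3.05892801e+00, -7.10975042e-01,  4.94907074e-04]), 'force': array([-0.14170134,  0.07438765, -1.14535488]), 'ft_torque': array([-0.01394367,  0.04293582,  0.06307571]), 'grasp_force': 0.0, 'opening': 0.09404699452183332} 0.022
```

View pics/top0.png

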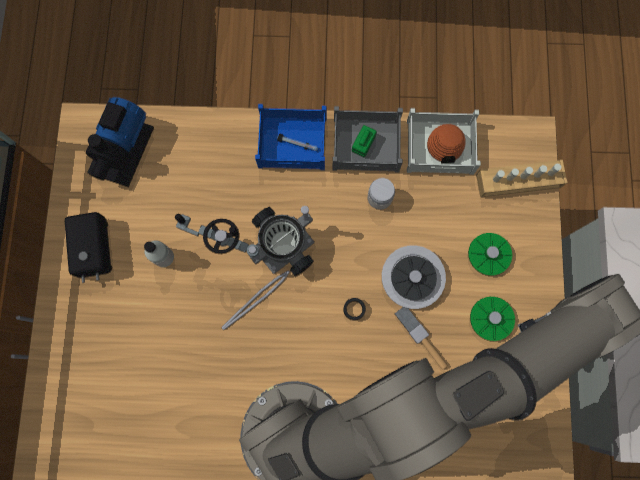

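View pics/scene0.png

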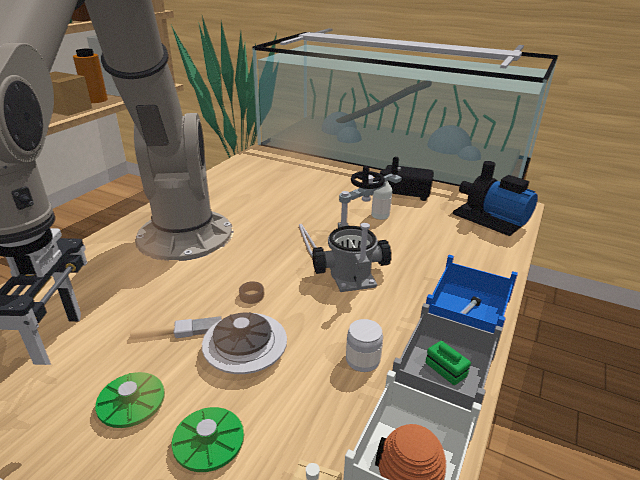

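The top view shows the lid on the turntable at about (415,277), the pot at (281,239), the stud near (306,213), the pivot near (252,252), the hub near (221,236) and the knob near (182,220). The scene view shows the same things, with the lid at (241,325) and the pot at (353,245). I'll zoom in for detail.

```bash
python3 - <<'E'
import cv2,numpy as np
a=cv2.imread("pics/top0.png")[195:285,165:325]; b=cv2.imread("pics/scene0.png")[150:290,290:430]
c=cv2.imread("pics/top0.png")[237:317,375:455]; 
A=cv2.resize(a,(800,450),interpolation=cv2.INTER_CUBIC); cv2.imwrite("pics/top_c.png",A)
B=cv2.resize(b,(560,560),interpolation=cv2.INTER_CUBIC);C=cv2.resize(c,(240,240),interpolation=cv2.INTER_CUBIC)
P=np.zeros((560,800,3),np.uint8);P[:,:560]=B;P[:240,560:]=C
cv2.imwrite("pics/scene_c.png",P)
E
```

```text
(no output)
```

View pics/top_c.png

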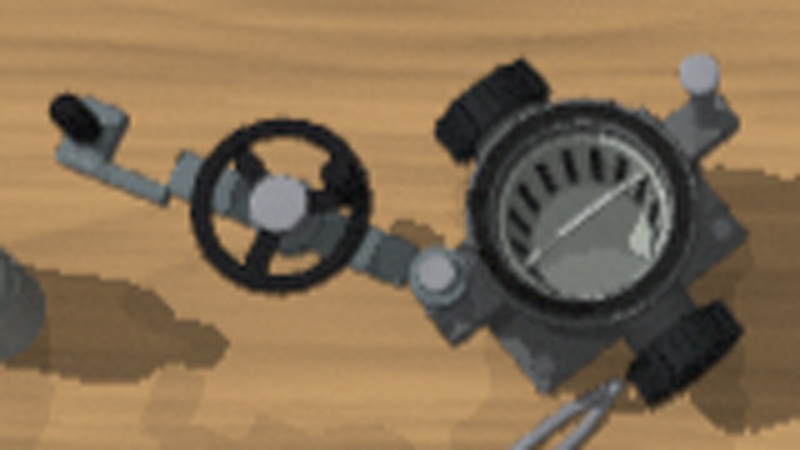

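View pics/scene_c.png

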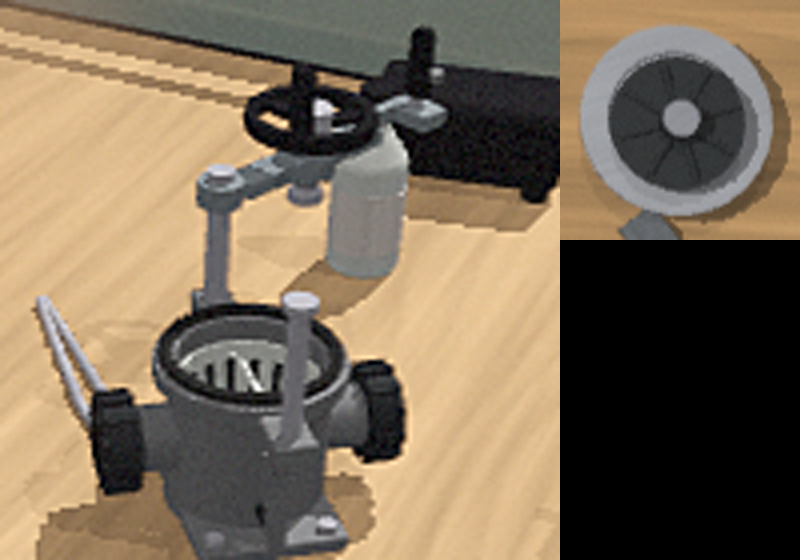

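The crops give these full-image pixels:

| Feature | Top | Scene |
|---|---|---|
| Pivot | (252.5,249) | (345,194) |
| Stud | (304.7,210.1) | (365,224.7) |
| Gasket centre | (281.5,235.5) | (352.5,238) |
| Rim centre | (221,236) | (368,180) |
| Knob top | (178.5,216) | (395.7,157.5) |
| Boss top | (415.7,276.3) | – |

```bash
cat > h.py <<'E'
import numpy as np
from plant import r, imaging
from scipy.spatial.transform import Rotation as Ro
def cams(): return {n:imaging.grab_frame(n) for n in("top","scene")}
def px(f,u,v,z):
    d=f["R"].T@np.linalg.solve(f["intrinsics"],[u,v,1]); c=-f["R"].T@f["t"]
    return (c+d*(z-c[2])/d[2])[:2]
def proj(f,X):
    p=f["intrinsics"]@(f["R"]@np.array(X)+f["t"]); return p[:2]/p[2]
def to(x=None,y=None,z=None,yaw=None):
    """tool-axis shift (mm) from here; yaw = direction of tool y in world, deg"""
    o=r.get_obs(); R=Ro.from_rotvec(o["eef_rot"]).as_matrix(); p=o["tool_pos"]
    t=np.array([p[i] if v is None else v for i,v in enumerate((x,y,z))])
    Y=np.degrees(np.arctan2(R[1,1],R[0,1]))
    print("pos",p.round(4),"yaw",Y.round(1),"zaxis",R[:,2].round(3),"F",o["force"].round(1),"open",round(o["opening"],4),"grip",round(o["grasp_force"],1),"t",o["time"],"q",o["joints"].round(2))
    print("shift now",(R.T@(t-p)*1000).round(1))
    if yaw is not None:
        a=(yaw-Y+90)%180-90; print("turn about tool z",-a, "shift after turn",((R@Ro.from_rotvec([0,0,-np.radians(a)]).as_matrix()).T@(t-p)*1000).round(1))
E
python3 - <<'E'
from h import *
f=cams()
for n,z,T,S in [("pivot",.195,(252.5,248.9),(345.2,194)),("stud",.199,(304.7,210.1),(365,224.7)),("gask",.115,(281.5,235.5),(352.5,238)),("rim",.213,(221,236.1),(368,180)),("knob",.247,(178.7,216.3),(395.7,157.5)),("lid",.077,(415.7,276.3),(241,322.5))]:
    print(n,px(f["top"],*T,z).round(4),px(f["scene"],*S,z).round(4))
to()
E
```

```text
pivot [0.4737 0.117 ] [0.4735 0.1173]
stud [ 0.5793 -0.0128] [ 0.5835 -0.0142]
gask [0.529  0.0509] [0.5305 0.0455]
rim [0.5007 0.1966] [0.5066 0.1907]
knob [0.5407 0.2998] [0.5438 0.2976]
lid [ 0.4351 -0.3168] [ 0.4385 -0.3188]
pos [ 0.2976 -0.6056  0.2051] yaw -63.8 zaxis [-0.     0.001 -1.   ] F [0.1 0.3 0.3] open 0.094 grip 0.0 t 0.2 q [ 0.96  0.43  0.07  1.61 -0.03  1.11 -0.07]
shift now [0. 0. 0.]
```

```bash
python3 -c "
from h import *
to(.436,-.317,.205,-34)"
```

```text
pos [ 0.2976 -0.6056  0.2051] yaw -63.8 zaxis [-0.     0.001 -1.   ] F [0.1 0.3 0.3] open 0.094 grip 0.0 t 0.2 q [ 0.96  0.43  0.07  1.61 -0.03  1.11 -0.07]
shift now [ 2.515e+02 -1.980e+02  2.000e-01]
turn about tool z -29.83167209793538 shift after turn [ 3.166e+02 -4.660e+01  2.000e-01]
```

```bash
python3 -m handwheel '[[0,0,-7.5,0,0,0,0],[0,0,-7.5,0,0,0,0],[0,0,-7.5,0.02,-0.003,0,0],[0,0,-7.5,0.037,-0.005,0,0],[0,0,0,0.045,-0.007,0,0],[0,0,0,0.045,-0.007,0,0],[0,0,0,0.045,-0.007,0,0],[0,0,0,0.045,-0.007,0,0],[0,0,0,0.045,-0.006,0,0],[0,0,0,0.03,-0.005,0,0]]'; python3 -c "
from h import *
to(.436,-.317,.082,-34)"
```

```text
time: 1.2
tool_pos: [0.4423, -0.3227, 0.2056]
eef_rot: [-2.77, -1.482, -0.001]
force: [0.5, -0.2, -0.5]
opening: 0.094
grasp_force: 0.0
pos [ 0.4423 -0.3227  0.2056] yaw -33.7 zaxis [ 0.  0. -1.] F [ 0.5 -0.2 -0.5] open 0.094 grip 0.0 t 1.2 q [ 0.66  0.23 -0.18  1.88  0.04  1.03 -0.12]
shift now [  1.1  -8.4 123.6]
turn about tool z 0.30685667974074704 shift after turn [  1.1  -8.4 123.6]
```

```bash
python3 -m handwheel '[[0,0,0,0.001,-0.008,0.03,0],[0,0,0,0,0,0.03,0],[0,0,0,0,0,0.03,0],[0,0,0,0,0,0.015,0],[0,0,0,0,0,0,0]]'; python3 -c "
from h import *
import cv2
to(.436,-.317,.082,-34)
f=cams()
a=cv2.resize(f['top']['color'][227:327,365:465,::-1],(400,400),interpolation=2);b=cv2.resize(f['scene']['color'][260:385,180:305,::-1],(400,400),interpolation=2)
cv2.imwrite('pics/g1.png',np.hstack([a,b]))
p=r.get_obs()['tool_pos']
for n in f: print(n,proj(f[n],[p[0],p[1],p[2]-.022]),proj(f[n],[.436,-.317,.077]))
"
```

```text
time: 1.7
tool_pos: [0.4338, -0.3196, 0.0985]
eef_rot: [-2.769, -1.478, 0.003]
force: [0.2, -0.0, -0.0]
opening: 0.0942
grasp_force: 0.0
pos [ 0.4338 -0.3196  0.0985] yaw -33.8 zaxis [-0.003  0.002 -1.   ] F [ 0.2 -0.  -0. ] open 0.0942 grip 0.0 t 1.7 q [ 0.66  0.34 -0.17  2.    0.08  0.81 -0.15]
shift now [ 3.4  0.5 16.5]
turn about tool z 0.18299112871277146 shift after turn [ 3.4  0.5 16.5]
top [417.16104311 276.22021492] [415.77527847 275.95899001]
scene [239.12077837 321.79093671] [240.51391379 321.61705538]
```

View pics/g1.png

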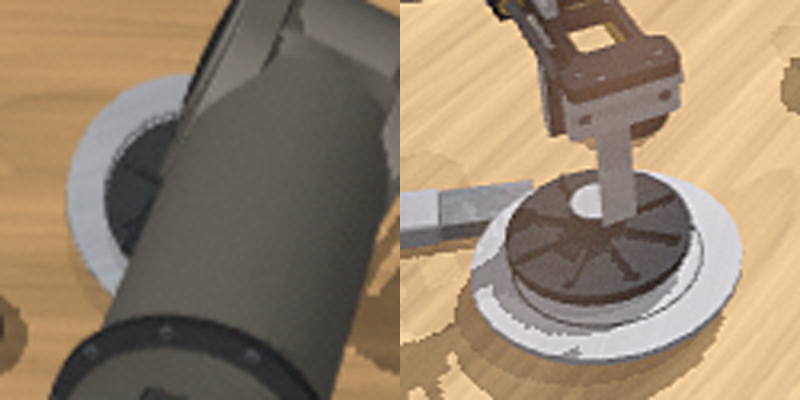

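The scene half shows the near finger over the flange, with the disc's left edge at scene x=232.5. That puts the disc centre at x≈241, which agrees with my estimate. I'll descend and grip.

```bash
python3 -m handwheel '[[0,0,0,0.0034,0,0.008,0],[0,0,0,0,0,0.008,0],[0,0,0,0,0,0,0],[0,0,0,0,0,0,200],[0,0,0,0,0,0,200],[0,0,0,0,0,0,200],[0,0,0,0,0,0,200],[0,0,0,0,0,0,200],[0,0,0,0,0,0,200]]' 40; python3 -c "
from h import *
to(.436,-.317,.082,-34)"
```

```text
time: 2.7
tool_pos: [0.4368, -0.3176, 0.0845]
eef_rot: [2.772, 1.479, 0.0]
force: [0.7, -1.0, -0.4]
opening: 0.0489
grasp_force: 0.0
pos [ 0.4368 -0.3176  0.0845] yaw -33.8 zaxis [ 0.  0. -1.] F [ 0.7 -1.  -0.4] open 0.0489 grip 0.0 t 2.7 q [ 0.65  0.36 -0.17  2.01  0.08  0.78 -0.16]
shift now [ 0.1 -1.1  2.5]
turn about tool z 0.16901556050069644 shift after turn [ 0.1 -1.1  2.5]
```

```bash
python3 -m handwheel '[[0,0,0,0,0,0.002,200],[0,0,0,0,0,0,200],[0,0,0,0,0,0,200],[0,0,0,0,0,0,200],[0,0,0,0,0,0,200],[0,0,0,0,0,-0.01,200],[0,0,0,0,0,-0.03,200]]' 40; python3 -c "
from h import *
to(.528,.051,.155,39)"
```

```text
time: 3.4
tool_pos: [0.4356, -0.3167, 0.1215]
eef_rot: [-2.768, -1.478, 0.003]
force: [1.3, -0.1, -0.1]
opening: 0.0202
grasp_force: 0.0
pos [ 0.4356 -0.3167  0.1215] yaw -33.8 zaxis [-0.003  0.002 -1.   ] F [ 1.3 -0.1 -0.1] open 0.0202 grip 0.0 t 3.4 q [ 0.66  0.31 -0.17  1.98  0.07  0.86 -0.15]
shift now [ 357. -128.  -33.]
turn about tool z -72.81670609881365 shift after turn [227.8 303.2 -33. ]
```

```bash
python3 -c "
from h import *
import cv2
f=cams()
a=cv2.resize(f['top']['color'][227:327,365:465,::-1],(400,400),interpolation=2);b=cv2.resize(f['scene']['color'][260:385,180:305,::-1],(400,400),interpolation=2)
cv2.imwrite('pics/g2.png',np.hstack([a,b])); to()
"
```

```text
pos [ 0.4385 -0.3186  0.1262] yaw -33.8 zaxis [ 0.004 -0.002 -1.   ] F [ 0.1  0.5 -0.9] open 0.0203 grip 0.0 t 3.5 q [ 0.66  0.3  -0.17  1.98  0.07  0.86 -0.15]
shift now [0. 0. 0.]
```

View pics/g2.png

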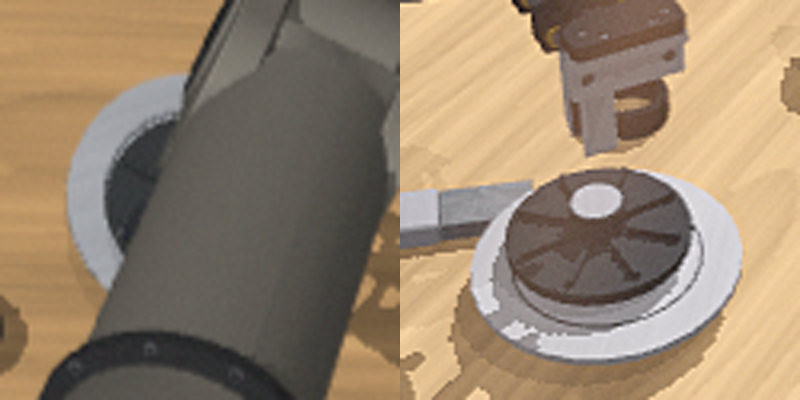

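The lid has not moved: its disc is still at scene (241,322). The fingers closed without gripping it. I'll retry and check the grip before lifting.

```bash
python3 -m handwheel '[[0,0,0,0,0,0,80],[0,0,0,0,0,0,80],[0,0,0,0,0,0,80],[0,0,0,0,0,0,80],[0,0,0,0,0,0,80],[0,0,0,0,0,0,80]]' 40; python3 -c "
from h import *
to(.4365,-.3175,.081,-34)"
```

```text
time: 4.1
tool_pos: [0.4367, -0.3176, 0.1223]
eef_rot: [-2.771, -1.479, 0.0]
force: [-0.7, -0.8, -0.5]
opening: 0.0632
grasp_force: 0.0
pos [ 0.4367 -0.3176  0.1223] yaw -33.8 zaxis [-0.  0. -1.] F [-0.7 -0.8 -0.5] open 0.0632 grip 0.0 t 4.1 q [ 0.66  0.31 -0.17  1.98  0.07  0.86 -0.15]
shift now [-0.1 -0.2 41.3]
turn about tool z 0.16783626550846975 shift after turn [-0.1 -0.2 41.3]
```

```bash
python3 -m handwheel '[[0,0,0,0,0,0.02,80],[0,0,0,0,0,0.0215,80],[0,0,0,0,0,0,140],[0,0,0,0,0,0,200],[0,0,0,0,0,0,255],[0,0,0,0,0,0,255],[0,0,0,0,0,0,255],[0,0,0,0,0,0,255]]' 40; python3 -c "
from h import *
to(.4365,-.3175,.081,-34)"
```

```text
time: 4.9
tool_pos: [0.437, -0.3177, 0.0814]
eef_rot: [2.771, 1.479, 0.001]
force: [0.7, -0.1, 0.5]
opening: 0.0202
grasp_force: 0.0
pos [ 0.437  -0.3177  0.0814] yaw -33.8 zaxis [ 0.001 -0.    -1.   ] F [ 0.7 -0.1  0.5] open 0.0202 grip 0.0 t 4.9 q [ 0.65  0.36 -0.17  2.01  0.09  0.77 -0.16]
shift now [-0.1 -0.5  0.4]
turn about tool z 0.16793344017111167 shift after turn [-0.1 -0.5  0.4]
```

```bash
python3 -m handwheel '[[0,0,0,0,0,0,255],[0,0,0,0,0,0,255],[0,0,0,0,0,0,255]]' 40; python3 -c "
from h import *
import cv2
to()
f=cams()
b=cv2.resize(f['scene']['color'][245:385,160:320,::-1],(800,600),interpolation=2)
cv2.imwrite('pics/g3.png',b)"
```

```text
time: 5.2
tool_pos: [0.4368, -0.3176, 0.081]
eef_rot: [-2.772, -1.479, -0.0]
force: [0.1, 0.3, -1.0]
opening: 0.0006
grasp_force: 0.0
pos [ 0.4368 -0.3176  0.081 ] yaw -33.8 zaxis [-0.  0. -1.] F [ 0.1  0.3 -1. ] open 0.0006 grip 0.0 t 5.2 q [ 0.65  0.37 -0.17  2.01  0.09  0.77 -0.16]
shift now [0. 0. 0.]
```

View pics/g3.png

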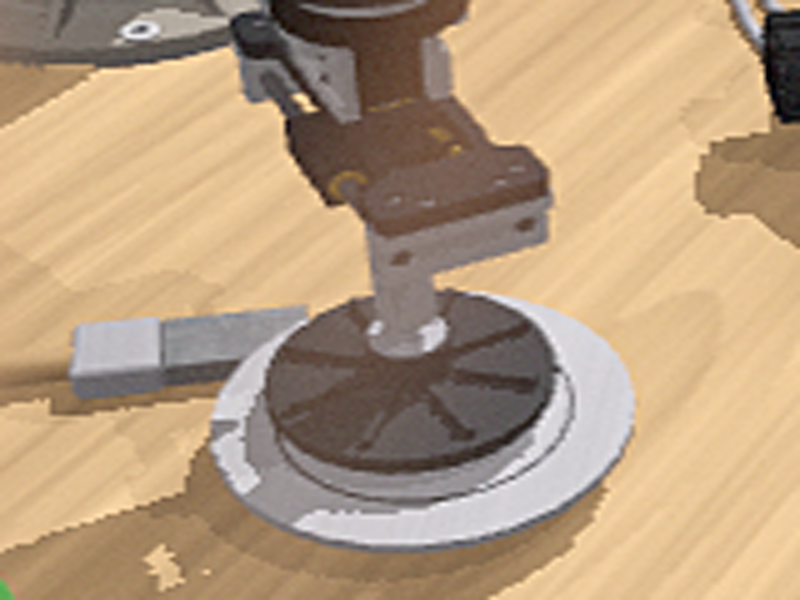

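The fingers shut to 0 without contact, and the tip appears at the disc's lower rim, around crop (408,352). I'll check the real tip height against the camera geometry.

```bash
python3 -c "
from h import *
f=imaging.grab_frame('scene')
def t(p,yaw,obs,offs):
  d=np.array([np.cos(np.radians(yaw)),np.sin(np.radians(yaw)),0])
  for e in (-.005,0,.01,.022):
    print(e,[proj(f,np.array(p)+d*o-[0,0,e]).round(1).tolist() for o in offs],obs)
t([.4338,-.3196,.0985],-33.8,(247.8,328.8),(.047,.0595))
t([.4368,-.3176,.081],-33.8,(241.6,327),(0,.0125))
t([.2976,-.6056,.2051],-63.8,((37,362),(72,318)),(.0595,-.0595))
"
```

```text
-0.005 [[246.5, 326.0], [248.8, 329.8]] (247.8, 328.8)
0 [[246.6, 327.9], [249.0, 331.7]] (247.8, 328.8)
0.01 [[246.9, 331.6], [249.3, 335.5]] (247.8, 328.8)
0.022 [[247.3, 336.1], [249.7, 339.9]] (247.8, 328.8)
-0.005 [[240.4, 318.6], [242.6, 322.2]] (241.6, 327)
0 [[240.5, 320.5], [242.7, 324.0]] (241.6, 327)
0.01 [[240.9, 324.1], [243.1, 327.7]] (241.6, 327)
0.022 [[241.3, 328.4], [243.4, 332.0]] (241.6, 327)
-0.005 [[39.4, 365.6], [75.4, 313.3]] ((37, 362), (72, 318))
0 [[40.4, 368.0], [76.1, 315.6]] ((37, 362), (72, 318))
0.01 [[42.4, 372.7], [77.6, 320.0]] ((37, 362), (72, 318))
0.022 [[44.7, 378.2], [79.3, 325.2]] ((37, 362), (72, 318))
```

```bash
python3 -m handwheel '[[0,0,0,0,0,-0.005,90],[0,0,0,0,0,0,90],[0,0,0,0,0,0,90],[0,0,0,0,0,0,90],[0,0,0,0,0,0,90],[0,0,0,0,0,0,90],[0,0,0,0,0,0,90],[0,0,0,0,0,0.005,90],[0,0,0,0,0,0.004,90],[0,0,0,0,0,0,90]]' 40;python3 -m handwheel '[[0,0,0,0,0,0.003,90],[0,0,0,0,0,0,90]]';python3 -m handwheel '[[0,0,0,0,0,0.003,90],[0,0,0,0,0,0,90]]'
```

```text
time: 6.35
tool_pos: [0.4364, -0.3173, 0.0762]
eef_rot: [-2.771, -1.478, 0.001]
force: [0.2, 1.1, -1.0]
opening: 0.0607
grasp_force: 0.0
time: 6.55
tool_pos: [0.4367, -0.3175, 0.0736]
eef_rot: [-2.771, -1.479, 0.0]
force: [-0.3, -0.1, -0.6]
opening: 0.0611
grasp_force: 0.0
time: 6.75
tool_pos: [0.4367, -0.3175, 0.0707]
eef_rot: [-2.771, -1.479, 0.0]
force: [-0.6, 0.5, 0.2]
opening: 0.0606
grasp_force: 0.0
```

```bash
python3 -m handwheel '[[0,0,0,0,0,0.003,90],[0,0,0,0,0,0,90]]';python3 -m handwheel '[[0,0,0,0,0,0.003,90],[0,0,0,0,0,0,90]]' ;python3 -c "
from h import *
import cv2
to()
f=imaging.grab_frame('scene')
b=cv2.resize(f['color'][245:385,160:320,::-1],(800,600),interpolation=2)
cv2.imwrite('pics/g4.png',b)"
```

```text
time: 6.95
tool_pos: [0.4367, -0.3175, 0.0676]
eef_rot: [-2.771, -1.479, 0.0]
force: [-0.8, -0.5, -0.7]
opening: 0.0611
grasp_force: 0.0
time: 7.15
tool_pos: [0.4367, -0.3175, 0.0646]
eef_rot: [-2.771, -1.479, 0.0]
force: [-0.2, -0.3, -0.2]
opening: 0.0606
grasp_force: 0.0
pos [ 0.4367 -0.3175  0.0646] yaw -33.8 zaxis [-0.  0. -1.] F [-0.2 -0.3 -0.2] open 0.0606 grip 0.0 t 7.15 q [ 0.65  0.39 -0.17  2.02  0.09  0.74 -0.17]
shift now [0. 0. 0.]
```

View pics/g4.png

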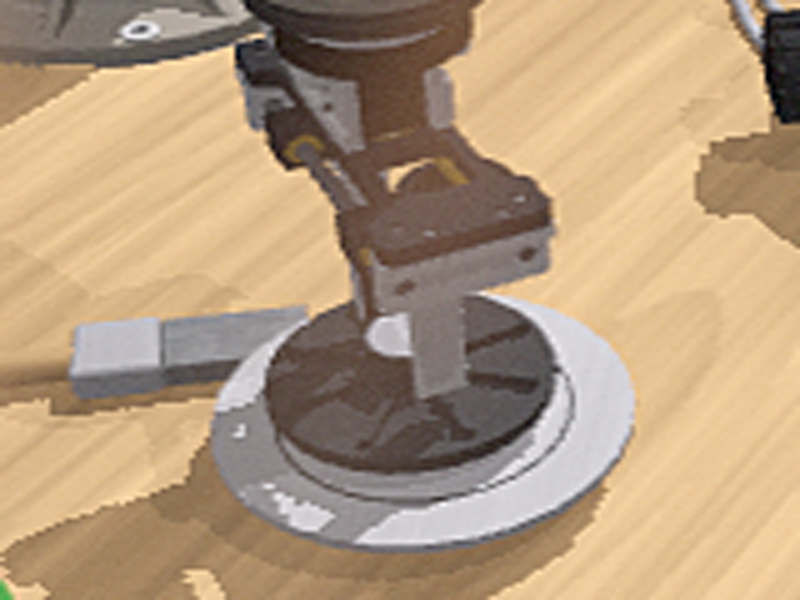

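The near fingertip is at crop (440,393), which puts the real tip near z≈0.07. The tips evidently stand much higher than the stated extent. I'll feel further down in small steps.

```bash
for i in 1 2 3; do python3 -m handwheel '[[0,0,0,0,0,0.003,90],[0,0,0,0,0,0,90]]' | grep -E "tool_pos|force:|opening"; done
```

```text
tool_pos: [0.4367, -0.3175, 0.0617]
force: [-0.6, -1.0, -0.0]
opening: 0.061
grasp_force: 0.0
tool_pos: [0.4367, -0.3175, 0.0586]
force: [0.3, -0.3, -0.2]
opening: 0.0605
grasp_force: 0.0
tool_pos: [0.4367, -0.3175, 0.0556]
force: [-0.5, -0.3, -1.6]
opening: 0.0606
grasp_force: 0.0
```

Now I'll close and check the grip.

```bash
python3 -m handwheel '[[0,0,0,0,0,0,200],[0,0,0,0,0,0,255],[0,0,0,0,0,0,255],[0,0,0,0,0,0,255],[0,0,0,0,0,0,255],[0,0,0,0,0,0,255]]' 40
```

```text
time: 8.4
tool_pos: [0.4367, -0.3176, 0.056]
eef_rot: [-2.772, -1.479, 0.0]
force: [-1.0, -0.4, 1.7]
opening: 0.035
grasp_force: 40.0
```

```bash
python3 -m handwheel '[[0,0,0,0,0,-0.01,255],[0,0,0,0,0,-0.02,255],[0,0,-7.3,0,0,-0.025,255],[0,0,-7.3,0,0,-0.025,255],[0,0,-7.3,0,0,-0.03,255],[0,0,-7.3,0,0,-0.03,255],[0,0,-7.3,0,0,-0.03,255],[0,0,-7.3,0,0,-0.02,255],[0,0,-7.3,0,0,0,255],[0,0,-7.3,0,0,0,255]]';python3 -m handwheel '[[0,0,-7.3,0,0,0,255],[0,0,-7.3,0,0,0,255],[0,0,0,0,0,0,255]]'|tail -1; python3 -c "
from h import *
to(.528,.051,.24,39)"
```

```text
time: 9.4
tool_pos: [0.437, -0.3177, 0.2474]
eef_rot: [1.69, 2.646, -0.0]
force: [-0.2, -0.5, -2.2]
opening: 0.0348
grasp_force: 40.0
grasp_force: 40.0
pos [ 0.4367 -0.3176  0.2465] yaw 39.3 zaxis [ 0. -0. -1.] F [ 0.5  0.2 -2.9] open 0.035 grip 40.0 t 9.7 q [ 0.83  0.19 -0.37  1.84  0.08  1.12  1.12]
shift now [227.3 304.2   6.5]
turn about tool z 0.3076509346148839 shift after turn [229.  302.9   6.5]
```

```bash
python3 -m handwheel '[[0,0,0,0.012,0.016,0,255],[0,0,0,0.022,0.029,0,255],[0,0,0,0.027,0.036,0,255],[0,0,0,0.027,0.036,0,255],[0,0,0,0.027,0.036,0,255],[0,0,0,0.027,0.036,0,255],[0,0,0,0.027,0.036,0,255],[0,0,0,0.027,0.036,0,255],[0,0,0,0.02,0.027,0,255],[0,0,0,0.0113,0.0162,0,255]]';python3 -m handwheel '[[0,0,0,0,0,0,255],[0,0,0,0,0,0,255]]'|tail -1; python3 -c "
from h import *
import cv2
to(.528,.051,.13,39)
f=cams()
a=cv2.resize(f['top']['color'][185:285,215:345,::-1],(400,308),interpolation=2);b=cv2.resize(f['scene']['color'][145:285,275:425,::-1],(400,373),interpolation=2)
P=np.zeros((373,800,3),np.uint8);P[:308,:400]=a;P[:,400:]=b
cv2.imwrite('pics/p1.png',P)"
```

```text
time: 10.7
tool_pos: [0.5292, 0.0539, 0.2465]
eef_rot: [1.351, 2.836, 0.001]
force: [0.5, -1.0, -2.7]
opening: 0.0351
grasp_force: 40.0
grasp_force: 40.0
pos [0.529  0.0507 0.2461] yaw 39.0 zaxis [-0. -0. -1.] F [-0.  -1.  -1.9] open 0.0352 grip 40.0 t 10.9 q [ 0.34  0.21 -0.64  1.85  0.14  1.13  0.34]
shift now [  0.9  -0.5 116.1]
turn about tool z 0.04470585365064039 shift after turn [  0.9  -0.5 116.1]
```

View pics/p1.png

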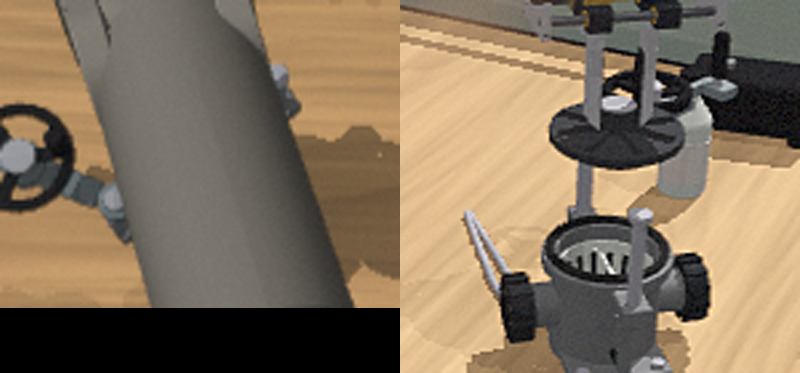

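The lid hangs level over the pot in the scene half, with its disc at scene (356.7,183.3) and the flange ellipse at crop (617,137). I'll check the geometry.

```bash
python3 -c "
from h import *
f=imaging.grab_frame('scene')
for dz in(-.01,0,.01,.02,.03): print(dz,proj(f,[.529,.0507,.266+dz]).round(1))
print(px(f,356.7,183.3,.266),px(f,356.7,183.3,.256))
for z in(.115,): print(proj(f,[.528,.051,z]))
print(proj(f,[.4357,-.3175,.076]))
"
```

```text
-0.01 [355.9 186.9]
0 [356.2 183.1]
0.01 [356.4 179.2]
0.02 [356.7 175.4]
0.03 [356.9 171.5]
[0.53060185 0.05019758] [0.52259339 0.07027891]
[352.46918042 236.76576448]
[240.29141783 322.07458751]
```

```bash
python3 -m handwheel '[[0,0,0,0.001,-0.0005,0.015,255],[0,0,0,0,0,0.02,255],[0,0,0,0,0,0.02,255],[0,0,0,0,0,0.02,255],[0,0,0,0,0,0.015,255],[0,0,0,0,0,0.01,255],[0,0,0,0,0,0,255],[0,0,0,0,0,0,255]]';python3 -m handwheel '[[0,0,0,0,0,0.004,255],[0,0,0,0,0,0.004,255],[0,0,0,0,0,0,255]]'|grep -E "pos|force";python3 -c "
from h import *
to(.528,.051,.13,39)"
```

```text
time: 11.85
tool_pos: [0.5283, 0.0513, 0.1463]
eef_rot: [1.348, 2.837, 0.0]
force: [-0.3, 0.2, -1.9]
opening: 0.0355
grasp_force: 40.0
tool_pos: [0.528, 0.0511, 0.1378]
force: [-0.8, -0.2, -2.3]
grasp_force: 40.0
pos [0.528  0.0511 0.1378] yaw 39.2 zaxis [-0. -0. -1.] F [-0.8 -0.2 -2.3] open 0.0355 grip 40.0 t 12.15 q [ 0.3   0.33 -0.61  1.97  0.23  0.92  0.25]
shift now [-0.1 -0.1  7.8]
turn about tool z 0.16622280631453634 shift after turn [-0.1 -0.1  7.8]
```

```bash
for i in 1 2; do python3 -m handwheel '[[0,0,0,0,0,0.003,255],[0,0,0,0,0,0,255]]'|grep -E "pos|force:"; done; for i in 1 2; do python3 -m handwheel '[[0,0,0,0,0,0.0015,255],[0,0,0,0,0,0,255]]'|grep -E "pos|force:"; done
```

```text
tool_pos: [0.528, 0.0512, 0.1348]
force: [-0.3, -0.4, -2.9]
grasp_force: 40.0
tool_pos: [0.5279, 0.0512, 0.1317]
force: [1.0, 0.2, -1.9]
grasp_force: 40.0
tool_pos: [0.528, 0.0512, 0.1304]
force: [-0.2, 0.6, -1.3]
grasp_force: 40.0
tool_pos: [0.5282, 0.0513, 0.129]
force: [0.0, -0.4, -1.6]
grasp_force: 40.0
```

```bash
python3 -m handwheel '[[0,0,0,0,0,0.001,255],[0,0,0,0,0,0,255]]'|grep -E "pos|force:";  python3 -m handwheel '[[0,0,0,0,0,0.001,255],[0,0,0,0,0,0,255]]'|grep -E "pos|force:"; 
```

```text
tool_pos: [0.5283, 0.0512, 0.1287]
force: [-4.3, -0.6, 11.5]
grasp_force: 40.0
tool_pos: [0.5283, 0.0513, 0.1284]
force: [-9.7, -2.1, 25.3]
grasp_force: 40.0
```

Seated: contact began at 0.1287 with a firm upward reaction. Now I'll release, rise and turn toward the knob.

```bash
python3 -m handwheel '[[0,0,0,0,0,-0.001,80],[0,0,0,0,0,0,80],[0,0,0,0,0,0,80],[0,0,0,0,0,0,80],[0,0,0,0,0,-0.01,80],[0,0,0,0,0,-0.025,80],[0,0,-8,0,0,-0.04,80],[0,0,-8,0,0,-0.04,80],[0,0,-8,0,0,-0.04,80],[0,0,-8,0,0,-0.025,80]]'; python3 -m handwheel '[[0,0,-8,0,0,0,80],[0,0,-8,0,0,0,80],[0,0,-8,0,0,0,80],[0,0,-8,0,0,0,80],[0,0,-8,0,0,0,140],[0,0,-8,0,0,0,170],[0,0,-8,0,0,0,170],[0,0,-8,0,0,0,170],[0,0,-8,0,0,0,170]]'; python3 -c "
from h import *
to(.543,.3015,.31,159.6)"
```

```text
time: 14.35
tool_pos: [0.5286, 0.0516, 0.3117]
eef_rot: [0.504, 3.098, 0.001]
force: [0.1, -1.0, -0.2]
opening: 0.0646
grasp_force: 0.0
time: 15.25
tool_pos: [0.528, 0.0513, 0.3087]
eef_rot: [-1.414, 2.805, -0.0]
force: [-0.2, 0.5, -0.1]
opening: 0.0319
grasp_force: 0.0
pos [0.528  0.0513 0.3087] yaw 143.5 zaxis [ 0. -0. -1.] F [-0.2  0.5 -0.1] open 0.0319 grip 0.0 t 15.25 q [ 0.56  0.2  -0.89  1.75  0.16  1.27  2.14]
shift now [-210.1  136.7   -1.3]
turn about tool z -16.084082976068885 shift after turn [-239.7   73.1   -1.3]
```

```bash
python3 -m handwheel '[[0,0,0,-0.02,0.013,0,170],[0,0,0,-0.03,0.0195,0,170],[0,0,0,-0.034,0.022,0,170],[0,0,0,-0.034,0.022,0,170],[0,0,0,-0.034,0.022,0,170],[0,0,0,-0.034,0.022,0,170],[0,0,0,-0.024,0.016,0,170],[0,0,-8,0,0,0,170],[0,0,-8,0,0,0,170],[0,0,0,0,0,0,170]]'; python3 -c "
from h import *
import cv2
to(.543,.3015,.21,159.6)
f=cams()
a=f['top']['color'][190:270,155:265,::-1];b=f['scene']['color'][110:230,330:430,::-1]
P=np.zeros((450,800,3),np.uint8);P[:290,:400]=cv2.resize(a,(400,290),interpolation=2);P[:450,400:775]=cv2.resize(b,(375,450),interpolation=2)
cv2.imwrite('pics/k1.png',P)"
```

```text
time: 16.25
tool_pos: [0.5446, 0.3014, 0.3084]
eef_rot: [1.787, -2.583, -0.001]
force: [0.5, 0.8, -0.6]
opening: 0.031
grasp_force: 0.0
pos [0.5446 0.3014 0.3084] yaw 159.4 zaxis [-0.  0. -1.] F [ 0.5  0.8 -0.6] open 0.031 grip 0.0 t 16.25 q [ 0.12  0.42 -0.99  1.56  0.36  1.36  1.88]
shift now [ 0.4  1.5 98.4]
turn about tool z -0.2407381884393942 shift after turn [ 0.4  1.5 98.4]
```

View pics/k1.png

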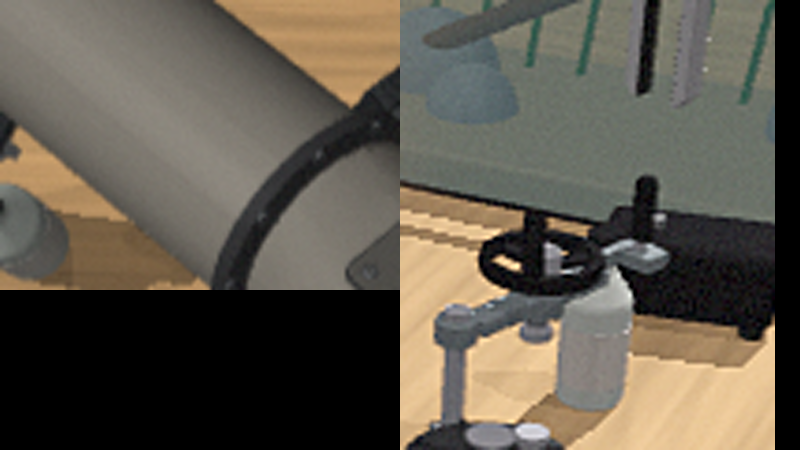

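In the scene half the fingertips' midpoint is at about (400.7,136) and the knob top at about (396.1,158.5). That was my last picture, so from here I'll check by numbers.

```bash
python3 -c "
from h import *
f=imaging.grab_frame('scene')
for z in (.286,.296,.304,.31): print(z,proj(f,[.5446,.3014,z]).round(1))
print(proj(f,[.543,.3015,.247]).round(1),proj(f,[.5446,.3014,.247]).round(1), px(f,396.1,158.5,.247))
d=np.array([np.cos(np.radians(159.4)),np.sin(np.radians(159.4)),0])
for s in(-1,1): print([proj(f,np.array([.5446,.3014,z])+s*d*.0217).round(1) for z in (.286,.304)])
"
```

```text
0.286 [397.9 143.8]
0.296 [398.3 140.3]
0.304 [398.6 137.5]
0.31 [398.8 135.4]
[395.9 157. ] [396.4 157.1] [0.54720261 0.29111382]
[array([404.1, 145.9]), array([404.8, 139.6])]
[array([391.8, 141.7]), array([392.5, 135.4])]
```

```bash
python3 -m handwheel '[[0,0,0,0.002,0.0025,0.015,140],[0,0,0,0,0,0.02,140],[0,0,0,0,0,0.015,140],[0,0,0,0,0,0.005,140],[0,0,0,0,0,0.005,140]]'|grep -E "pos|force:";python3 -m handwheel '[[0,0,0,0,0,0.004,140],[0,0,0,0,0,0.004,140],[0,0,0,0,0,0,140]]'|grep -E "pos|force:|open"; python3 -m handwheel '[[0,0,0,0,0,0.005,140],[0,0,0,0,0,0.005,140],[0,0,0,0,0,0,140]]'|grep -E "pos|force:"
```

```text
tool_pos: [0.5416, 0.3001, 0.2476]
force: [1.3, -0.0, 0.5]
grasp_force: 0.0
tool_pos: [0.5416, 0.3001, 0.2398]
force: [-0.0, -0.6, -0.3]
opening: 0.0425
grasp_force: 0.0
tool_pos: [0.5414, 0.2999, 0.2293]
force: [0.2, -0.6, -0.0]
grasp_force: 0.0
```

```bash
python3 -m handwheel '[[0,0,0,0,0,0.006,140],[0,0,0,0,0,0.006,140],[0,0,0,0,0,0.005,140],[0,0,0,0,0,0,140]]'|grep -E "pos|force:";python3 -m handwheel '[[0,0,0,0,0,0,200],[0,0,0,0,0,0,200],[0,0,0,0,0,0,255],[0,0,0,0,0,0,255],[0,0,0,0,0,0,255]]' 10; python3 -c "
from h import *
to()"
```

```text
tool_pos: [0.5414, 0.2999, 0.2121]
force: [-0.3, 0.0, -0.7]
grasp_force: 0.0
time: 18.4
tool_pos: [0.5412, 0.3005, 0.2132]
eef_rot: [1.784, -2.586, -0.001]
force: [-4.5, 0.8, 2.8]
opening: 0.0176
grasp_force: 10.0
pos [0.5412 0.3005 0.2132] yaw 159.2 zaxis [-0.  0. -1.] F [-4.5  0.8  2.8] open 0.0176 grip 10.0 t 18.4 q [ 0.1   0.49 -0.96  1.68  0.42  1.19  1.81]
shift now [0. 0. 0.]
```

```bash
python3 -m handwheel '[[0,0,3,0.0003,-0.0104,0,255],[0,0,6,0.0011,-0.0207,0,255],[0,0,6,0.0011,-0.0207,0,255],[0,0,0,0,0,0,255]]' 15; cat > y.py <<'E'
from h import *
o=r.get_obs();p=o['tool_pos'];v=p[:2]-[.4744,.117]
a=np.arctan2(v[1],v[0]);R=Ro.from_rotvec(o["eef_rot"]).as_matrix();Y=np.degrees(np.arctan2(R[1,1],R[0,1]))
u=np.array([np.cos(a),np.sin(a)]);t=np.array([-u[1],u[0]])
print("yoke deg",(np.degrees(a)+50.9).round(1),"r",np.hypot(*v).round(4),"yaw-ang",(Y-np.degrees(a)).round(1),"Frad",(o["force"][:2]@u).round(1),"Ftan",(o["force"][:2]@t).round(1),"z",p[2].round(4),"pos",p.round(4),"q",o["joints"].round(2),o['opening'])
E
python3 y.py
```

```text
time: 18.8
tool_pos: [0.5897, 0.2736, 0.2132]
eef_rot: [-1.42, 2.801, -0.002]
force: [5.4, -4.0, 2.0]
opening: 0.0173
grasp_force: 15.0
yoke deg 104.5 r 0.1945 yaw-ang 90.1 Frad -0.0 Ftan -6.7 z 0.2132 pos [0.5897 0.2736 0.2132] q [ 0.09  0.51 -0.87  1.62  0.42  1.21  1.64] 0.017259386267904124
```

```bash
python3 -m handwheel '[[0,0,6,0.0011,-0.0207,0,255],[0,0,6,0.0011,-0.0207,0,255],[0,0,6,0.0011,-0.0207,0,255],[0,0,6,0.0011,-0.0207,0,255],[0,0,6,0.0011,-0.0207,0,255],[0,0,6,0.0011,-0.0207,0,255],[0,0,6,0.0011,-0.0207,0,255],[0,0,6,0.0011,-0.0207,0,255],[0,0,6,0.0011,-0.0207,0,255],[0,0,6,0.0011,-0.0207,0,255]]' 15;python3 y.py
```

```text
time: 19.8
tool_pos: [0.6667, 0.0965, 0.2132]
eef_rot: [-0.163, -3.135, -0.003]
force: [-14.7, 9.0, 7.3]
opening: 0.0172
grasp_force: 15.0
yoke deg 44.8 r 0.1934 yaw-ang 90.2 Frad -15.5 Ftan 7.3 z 0.2132 pos [0.6667 0.0965 0.2132] q [ 0.2   0.48 -0.61  1.57  0.29  1.18  1.  ] 0.017184258739497145
```

```bash
python3 -m handwheel '[[0,0,6,0.002,-0.0207,0,255],[0,0,6,0.002,-0.0207,0,255],[0,0,6,0.0015,-0.0207,0,255],[0,0,6,0.0011,-0.0207,0,255],[0,0,6,0.0011,-0.0207,0,255],[0,0,4,0.0005,-0.0138,0,255],[0,0,0,0,0,0,255]]' 15;python3 y.py
```

```text
time: 20.5
tool_pos: [0.6193, -0.0122, 0.2131]
eef_rot: [-1.075, -2.95, 0.001]
force: [-10.8, -0.7, 7.2]
opening: 0.0174
grasp_force: 15.0
yoke deg 9.2 r 0.1942 yaw-ang 91.7 Frad -7.6 Ftan -7.7 z 0.2131 pos [ 0.6193 -0.0122  0.2131] q [ 0.29  0.37 -0.48  1.7   0.19  1.12  0.63] 0.017416263060629576
```

```bash
python3 -m handwheel '[[0,0,3,0.0003,-0.0104,0,255],[0,0,2,0.0001,-0.0069,0,255]]' >/dev/null;python3 y.py; python3 -m handwheel '[[0,0,1,0,-0.0035,0,255]]' >/dev/null;python3 y.py;python3 -m handwheel '[[0,0,1,0,-0.0035,0,255]]'>/dev/null;python3 y.py
```

```text
yoke deg 4.9 r 0.1943 yaw-ang 91.1 Frad -4.6 Ftan 7.2 z 0.2132 pos [ 0.6094 -0.0228  0.2132] q [ 0.3   0.35 -0.47  1.73  0.17  1.11  0.57] 0.01732553541467456
yoke deg 3.9 r 0.1943 yaw-ang 91.2 Frad -5.6 Ftan 7.3 z 0.2132 pos [ 0.6068 -0.0252  0.2132] q [ 0.31  0.35 -0.46  1.73  0.17  1.1   0.56] 0.016926806671160876
yoke deg 2.9 r 0.1944 yaw-ang 91.2 Frad -4.9 Ftan 7.6 z 0.2132 pos [ 0.6046 -0.0274  0.2132] q [ 0.31  0.34 -0.46  1.74  0.17  1.1   0.55] 0.01701327169066642
```

```bash
for i in 1 2 3; do python3 -m handwheel '[[0,0,1,0,-0.0035,0,255]]' >/dev/null;python3 y.py; done
```

```text
yoke deg 1.9 r 0.1944 yaw-ang 91.2 Frad -6.4 Ftan 8.2 z 0.2132 pos [ 0.6021 -0.0296  0.2132] q [ 0.31  0.34 -0.46  1.74  0.16  1.1   0.54] 0.017539008470346337
yoke deg 0.9 r 0.1945 yaw-ang 91.2 Frad -7.5 Ftan 6.8 z 0.2132 pos [ 0.5995 -0.0319  0.2132] q [ 0.31  0.33 -0.46  1.75  0.16  1.1   0.53] 0.017756194211222393
yoke deg 0.4 r 0.1944 yaw-ang 90.8 Frad -3.7 Ftan 31.0 z 0.2134 pos [ 0.598  -0.033   0.2134] q [ 0.31  0.33 -0.45  1.75  0.16  1.09  0.51] 0.01787571040569338
```

The yoke is against its stop, with the tangential force at 31 N. I'll release, rise and work out where the handle is.

```bash
python3 -m handwheel '[[0,0,0,0,0.002,0,255],[0,0,0,0,0,0,130],[0,0,0,0,0,0,130],[0,0,0,0,0,0,130],[0,0,0,0,0,0,130],[0,0,0,0,0,-0.02,130],[0,0,0,0,0,-0.04,130],[0,0,0,0,0,-0.04,130],[0,0,0,0,0,-0.02,130],[0,0,0,0,0,0,130]]'; python3 -c "
from h import *
import cv2
f=cams()
for n in f: cv2.imwrite('pics/w_%s.png'%n,f[n]['color'][:,:,::-1])
print('handle0',px(f['scene'],365.7,166.2,.2635),px(f['top'],233.5,229,.2635))
h0=np.array([.4744,.117])+.085*np.array([np.cos(np.radians(69.9)),np.sin(np.radians(69.9))]);print('hub0',h0)
hub=np.array([.5275,.052])
for n in f:
  print(n,'hub',proj(f[n],[*hub,.218]).round(1))
  g=cv2.cvtColor(f[n]['color'],cv2.COLOR_RGB2GRAY)
  # score handle angle: mean darkness along the handle cylinder
  s=[]
  for d in range(0,360,10):
    a=np.radians(d);v=[]
    for z in np.linspace(.228,.262,12):
      u,w=proj(f[n],[*(hub+.036*np.array([np.cos(a),np.sin(a)])),z]).round().astype(int); v.append(g[w,u])
    s.append((round(float(np.mean(v))),d))
  print(sorted(s)[:12])
to()"
```

```text
time: 22.2
tool_pos: [0.5992, -0.035, 0.3363]
eef_rot: [1.322, 2.845, 0.003]
force: [-1.5, 0.6, -0.3]
opening: 0.0459
grasp_force: 0.0
handle0 [0.50772638 0.16262198] [0.50846363 0.15785841]
hub0 [0.50361107 0.19682301]
top hub [278.2 227.1]
[(17, 170), (26, 160), (28, 30), (30, 40), (30, 60), (30, 80), (30, 100), (30, 150), (31, 70), (31, 90), (31, 110), (31, 180)]
scene hub [354.7 200.7]
[(11, 180), (18, 240), (19, 230), (21, 170), (22, 250), (26, 160), (40, 150), (40, 260), (52, 220), (76, 330), (86, 190), (90, 320)]
pos [ 0.598  -0.0352  0.3328] yaw 40.1 zaxis [ 0. -0. -1.] F [ 0.6 -0.6 -0.3] open 0.0459 grip 0.0 t 22.3 q [ 0.32  0.25 -0.46  1.59  0.11  1.33  0.55]
shift now [0. 0. 0.]
```

```bash
python3 -c "
from h import *
import cv2
f=cams();hub=np.array([.5275,.052])
G={n:cv2.cvtColor(f[n]['color'],cv2.COLOR_RGB2GRAY).astype(float) for n in f}
R={}
for n in f:
  c=-f[n]['R'].T@f[n]['t']
  for x in np.arange(.474,.512,.002):
    for y in np.arange(.04,.09,.002):
      d=np.array([x,y])-c[:2];l=np.array([-d[1],d[0]])/np.hypot(*d);d=d/np.hypot(*d)
      def m(P): 
        q=[proj(f[n],p) for p in P]; return np.mean([cv2.getRectSubPix(G[n].astype(np.float32),(1,1),tuple(map(float,k)))[0,0] for k in q])
      zs=np.linspace(.232,.261,6)
      ins=m([[*(np.array([x,y])+l*s),z] for z in zs for s in(-.006,0,.006)])
      out=[m([[*(np.array([x,y])+l*s),z] for z in zs]) for s in(-.014,.014)]
      top=m([[*(np.array([x,y])+d*.012),.268]])
      R[n,round(x,3),round(y,3)]=(ins,min(out),top)
for n in f:
  L=sorted([(round(float(v[0]-.5*v[1]-.3*v[2])),k[1:],np.round(v).tolist(),round(float(np.degrees(np.arctan2(k[2]-hub[1],k[1]-hub[0]))))) for k,v in R.items() if k[0]==n],key=lambda q:q[0])
  print(n);[print(q) for q in L[:8]]
print('tips/arm px',proj(f['top'],[.598,-.035,.33]),proj(f['top'],[.494,.066,.2635]),proj(f['scene'],[.494,.066,.2635]))
g=G['scene'].astype(int); print(g[166:206:2,322:372:2])
"
```

```text
top
(-22, (np.float64(0.488), np.float64(0.062)), [20.0, 46.0, 62.0], 166)
(-22, (np.float64(0.498), np.float64(0.054)), [37.0, 30.0, 148.0], 176)
(-22, (np.float64(0.498), np.float64(0.056)), [35.0, 31.0, 137.0], 172)
(-22, (np.float64(0.498), np.float64(0.058)), [29.0, 30.0, 120.0], 169)
(-21, (np.float64(0.5), np.float64(0.058)), [34.0, 33.0, 126.0], 168)
(-20, (np.float64(0.492), np.float64(0.058)), [25.0, 26.0, 106.0], 170)
(-20, (np.float64(0.494), np.float64(0.058)), [26.0, 24.0, 112.0], 170)
(-20, (np.float64(0.496), np.float64(0.058)), [27.0, 26.0, 114.0], 169)
scene
(-127, (np.float64(0.496), np.float64(0.058)), [30.0, 192.0, 204.0], 169)
(-126, (np.float64(0.494), np.float64(0.06)), [30.0, 192.0, 200.0], 167)
(-125, (np.float64(0.496), np.float64(0.056)), [29.0, 186.0, 203.0], 173)
(-123, (np.float64(0.494), np.float64(0.058)), [36.0, 195.0, 204.0], 170)
(-119, (np.float64(0.494), np.float64(0.062)), [29.0, 190.0, 177.0], 163)
(-116, (np.float64(0.496), np.float64(0.054)), [35.0, 180.0, 203.0], 176)
(-116, (np.float64(0.496), np.float64(0.06)), [41.0, 192.0, 205.0], 166)
(
[... 1569 characters left out ...]
84 192  14  19   5 200 218 214 219 226
  224 209 197 193 195 197 183]
 [202 195 195 201 201 195 193 180 191 167  20  19   7  36  27  25  18  13
   24  22  76 194 210 199 195]
 [197 194 200 200 198 194 184 192 205   1  21  18  23  22  18  14  12  13
   15  13  24  14  28 110 212]
 [194 199 201 199 196 182 191 201   0  24  21  26  34  26 171 227 223 225
  176  17   2  20  13  34  38]
 [197 199 198 195 185 194 199 157  21  23  29  17  24  82 222 201 202 201
  205 222 237   6  25   5  38]
 [200 199 193 187 195 196 200  43  11  59  84 131  52  31 102 170 196 214
  174  95  34  43  49  44  29]
 [199 195 187 193 195 196 200 113  28  35  85  87 177 177 115 118 107 101
  106 106  11  16  28  28  44]]
```

The scene pixel values show the handle clearly: columns 341–348, top at row 180. That puts it at about (0.494, 0.059), 168° round the hub.

```bash
python3 -c "
from h import *
f=imaging.grab_frame('scene'); print(px(f,344.5,181,.2635))
to(.494,.0595,.235,40)"
```

```text
[0.49742954 0.05296141]
pos [ 0.5976 -0.0351  0.3318] yaw 40.2 zaxis [-0.002  0.    -1.   ] F [ 0.4 -0.2 -0.3] open 0.046 grip 0.0 t 22.45 q [ 0.32  0.25 -0.46  1.59  0.11  1.33  0.55]
shift now [139. -18.  97.]
turn about tool z 0.16647071533432722 shift after turn [139.  -18.4  97. ]
```

```bash
python3 -m handwheel '[[0,0,0,0.02,-0.003,0,130],[0,0,0,0.033,-0.004,0,130],[0,0,0,0.033,-0.004,0,130],[0,0,0,0.033,-0.005,0,130],[0,0,0,0.018,-0.002,0.02,130],[0,0,0,0,0,0.02,130],[0,0,0,0,0,0.015,130],[0,0,0,0,0,0.005,130],[0,0,0,0,0,0,130]]'; python3 -c "
from h import *
to(.495,.058,.235,40)"
```

```text
time: 23.35
tool_pos: [0.4955, 0.058, 0.2722]
eef_rot: [-1.323, -2.848, 0.001]
force: [-0.3, 0.1, -0.4]
opening: 0.0461
grasp_force: 0.0
pos [0.4955 0.058  0.2722] yaw 40.2 zaxis [-0.002  0.    -1.   ] F [-0.3  0.1 -0.4] open 0.0461 grip 0.0 t 23.35 q [ 0.25  0.11 -0.54  1.88  0.06  1.17  0.4 ]
shift now [ 0.3 -0.3 37.2]
turn about tool z 0.16551051393253147 shift after turn [ 0.3 -0.3 37.2]
```

```bash
python3 -m handwheel '[[0,0,0,0,0,0.006,130],[0,0,0,0,0,0.006,130],[0,0,0,0,0,0,130]]'|grep -E "force:"; python3 -m handwheel '[[0,0,0,0,0,0.006,130],[0,0,0,0,0,0.006,130],[0,0,0,0,0,0,130]]'|grep -E "force:";python3 -m handwheel '[[0,0,0,0,0,0.006,130],[0,0,0,0,0,0.005,130],[0,0,0,0,0,0,130]]'|grep -E "force:|pos"; python3 -m handwheel '[[0,0,0,0,0,0,200],[0,0,0,0,0,0,200],[0,0,0,0,0,0,255],[0,0,0,0,0,0,255],[0,0,0,0,0,0,255],[0,0,0,0,0,0,255]]' 8
```

```text
force: [-0.2, 0.2, 0.5]
grasp_force: 0.0
force: [0.7, 0.2, 0.2]
grasp_force: 0.0
tool_pos: [0.4956, 0.0581, 0.2372]
force: [-0.1, -0.4, -0.7]
grasp_force: 0.0
time: 24.85
tool_pos: [0.4963, 0.0584, 0.2382]
eef_rot: [1.323, 2.849, 0.001]
force: [3.0, 1.3, -0.1]
opening: 0.0177
grasp_force: 8.0
```

```bash
cat > w.py <<'E'
from h import *
import json,os
from scipy.optimize import least_squares
o=r.get_obs();p=o['tool_pos'];F=o['force']
L=json.load(open('w.json')) if os.path.exists('w.json') else []
L.append(p[:2].tolist());json.dump(L,open('w.json','w'))
A=np.array(L)
c=np.array([.525,.053])
if len(A)>2:
    s=least_squares(lambda c:np.r_[(np.hypot(*(A-c).T)-.036)*1000,(c-[.527,.052])*1000*.2],c); c=s.x
v=p[:2]-c;a=np.arctan2(v[1],v[0]);u=v/np.hypot(*v);t=np.array([u[1],-u[0]])
print("hub",c.round(4),"r",(np.hypot(*v)*1000).round(1),"phi",np.degrees(a).round(1),"rad",a.round(3),"Frad",(F[:2]@u).round(1),"Fdrive",(-F[:2]@t).round(1),"Fz",F[2].round(1),"t",o['time'],"grip",o['grasp_force'],o['opening'].round(4))
for k in (.05,.1,.2,.4):
    b=a-k; q=c+.036*np.array([np.cos(b),np.sin(b)]); R=Ro.from_rotvec(o["eef_rot"]).as_matrix()
    print(k,(R.T@np.r_[q-p[:2],0]*1000)[:2].round(1),end=' ')
print()
E
python3 w.py; python3 -m handwheel '[[0,0,0,0.0036,0.0062,0,255],[0,0,0,0.0023,0.0068,0,255]]' 35 >/dev/null; python3 w.py;python3 -m handwheel '[[0,0,0,0.0009,0.0072,0,255],[0,0,0,-0.0005,0.0071,0,255]]' 35 >/dev/null; python3 w.py
```

```text
Traceback (most recent call last):
  File "w.py", line 12, in <module>
    print("hub",c.round(4),"r",(np.hypot(*v)*1000).round(1),"phi",np.degrees(a).round(1),"rad",a.round(3),"Frad",(F[:2]@u).round(1),"Fdrive",(-F[:2]@t).round(1),"Fz",F[2].round(1),"t",o['time'],"grip",o['grasp_force'],o['opening'].round(4))
                                                                                                                                                                                                                          ^^^^^^^^^^^^^^^^^^
AttributeError: 'float' object has no attribute 'round'
Traceback (most recent call last):
  File "w.py", line 12, in <module>
    print("hub",c.round(4),"r",(np.hypot(*v)*1000).round(1),"phi",np.degrees(a).round(1),"rad",a.round(3),"Frad",(F[:2]@u).round(1),"Fdrive",(-F[:2]@t).round(1),"Fz",F[2].round(1),"t",o['time'],"grip",o['grasp_force'],o['opening'].round(4))
                                                                                                                                                                                                                          ^^^^^^^^^^^^^^^^^^
AttributeError: 'float' object has no attribute 'round'
Traceback (most recent call last):
  File "w.py", line 12, in <module>
    print("hub",c.round(4),"r",(np.hypot(*v)*1000).round(1),"phi",np.degrees(a).round(1),"rad",a.round(3),"Frad",(F[:2]@u).round(1),"Fdrive",(-F[:2]@t).round(1),"Fz",F[2].round(1),"t",o['time'],"grip",o['grasp_force'],o['opening'].round(4))
                                                                                                                                                                                                                          ^^^^^^^^^^^^^^^^^^
AttributeError: 'float' object has no attribute 'round'
```

```bash
sed -i "s/o\['opening'\].round(4)/o['opening']/" w.py; python3 w.py; cat w.json
```

```text
hub [0.5306 0.0475] r 35.9 phi 120.1 rad 2.097 Frad -10.3 Fdrive 9.4 Fz 7.1 t 25.25 grip 35.007767379283905 0.01715675851142539
0.05 [-0.3  1.8] 0.1 [-0.7  3.5] 0.2 [-1.9  6.9] 0.4 [-5.1 13.3] 
[[0.4962837761253452, 0.05836264065151155], [0.5019484858144622, 0.06931981377376568], [0.5125545675798505, 0.07860856326339521], [0.5125545675798505, 0.07860856326339521]]
```

```bash
python3 -m handwheel '[[0,0,0,-0.0008,0.0035,0,255],[0,0,0,-0.0012,0.0034,0,255]]' >/dev/null; python3 w.py;python3 -m handwheel '[[0,0,0,-0.0015,0.0033,0,255],[0,0,0,-0.0018,0.0031,0,255]]' >/dev/null; python3 w.py
```

```text
hub [0.5305 0.0474] r 35.9 phi 108.8 rad 1.899 Frad -9.5 Fdrive 9.4 Fz 10.1 t 25.45 grip 35.0104683637619 0.017449235089303797
0.05 [-0.6  1.7] 0.1 [-1.4  3.3] 0.2 [-3.2  6.4] 0.4 [-7.6 12.1] 
hub [0.5305 0.0474] r 35.9 phi 97.8 rad 1.707 Frad -10.5 Fdrive 9.6 Fz 11.3 t 25.65 grip 35.015535950660706 0.016839815120544742
0.05 [-0.9  1.5] 0.1 [-2.  3.] 0.2 [-4.4  5.7] 0.4 [-9.8 10.4]
```

```bash
python3 -m handwheel '[[0,0,0,-0.0021,0.0029,0,255],[0,0,0,-0.0024,0.0027,0,255]]' >/dev/null; python3 w.py;python3 -m handwheel '[[0,0,0,-0.0026,0.0025,0,255],[0,0,0,-0.0029,0.0022,0,255]]' >/dev/null; python3 w.py
```

```text
hub [0.5305 0.0474] r 36.0 phi 87.0 rad 1.518 Frad -10.5 Fdrive 11.5 Fz 13.1 t 25.85 grip 35.02265900373459 0.01747361372416276
0.05 [-1.2  1.3] 0.1 [-2.6  2.5] 0.2 [-5.4  4.8] 0.4 [-11.6   8.3] 
hub [0.5305 0.0474] r 36.0 phi 76.2 rad 1.33 Frad -12.7 Fdrive 12.4 Fz 16.6 t 26.05 grip 35.03005653619766 0.01721483379442604
0.05 [-1.5  1. ] 0.1 [-3.  2.] 0.2 [-6.2  3.6] 0.4 [-13.   6.]
```

```bash
python3 -m handwheel '[[0,0,0,0,0,0,255]]' >/dev/null; python3 w.py;python3 -m handwheel '[[0,0,0,-0.003,0.0019,0,255]]' >/dev/null; python3 w.py
```

```text
hub [0.5305 0.0474] r 36.1 phi 75.7 rad 1.321 Frad -12.5 Fdrive 9.3 Fz 13.1 t 26.15 grip 35.02586871385574 0.01712319355058042
0.05 [-1.5  1. ] 0.1 [-3.1  1.9] 0.2 [-6.3  3.5] 0.4 [-13.1   5.8] 
hub [0.5305 0.0474] r 36.0 phi 71.3 rad 1.244 Frad -12.8 Fdrive 13.5 Fz 14.7 t 26.25 grip 35.03501057624817 0.017429864404319855
0.05 [-1.6  0.9] 0.1 [-3.2  1.7] 0.2 [-6.5  3.1] 0.4 [-13.5   4.8]
```

```bash
python3 -m handwheel '[[0,0,0,-0.0017,0.0009,0,255]]' >/dev/null; python3 w.py; python3 -m handwheel '[[0,0,0,0,0,0,255]]' >/dev/null; python3 w.py
```

```text
hub [0.5305 0.0474] r 36.0 phi 68.2 rad 1.19 Frad -13.1 Fdrive 13.4 Fz 17.6 t 26.35 grip 35.03580987453461 0.017169361598879003
0.05 [-1.6  0.8] 0.1 [-3.3  1.5] 0.2 [-6.7  2.7] 0.4 [-13.7   4.1] 
hub [0.5305 0.0474] r 36.0 phi 68.1 rad 1.188 Frad -13.2 Fdrive 11.4 Fz 15.7 t 26.45 grip 35.03356754779816 0.017465471128787085
0.05 [-1.6  0.8] 0.1 [-3.3  1.5] 0.2 [-6.7  2.7] 0.4 [-13.7   4. ]
```

Wound about 0.45 rad past the bite, with the drive force about 4 N above free running. I'll let go and rise clear.

```bash
python3 -m handwheel '[[0,0,0,0,0,0,200],[0,0,0,0,0,0,150],[0,0,0,0,0,0,130],[0,0,0,0,0,0,130],[0,0,0,0,0,0,130],[0,0,0,0,0,-0.02,130],[0,0,0,0,0,-0.03,130],[0,0,0,0,0,-0.04,130],[0,0,0,0,0,-0.03,130],[0,0,0,0,0,0,130]]'; python3 -c "
from h import *
import cv2
f=imaging.grab_frame('scene');g=cv2.cvtColor(f['color'],cv2.COLOR_RGB2GRAY);w=cv2.cvtColor(cv2.imread('pics/w_scene.png'),cv2.COLOR_BGR2GRAY)
for k,X in dict(stud=[.5793,-.0128,.199],knob=[.598,-.034,.235]).items():
  u,v=proj(f,X).round().astype(int);print(k,(u,v),np.abs(g[v-6:v+6,u-6:u+6].astype(int)-w[v-6:v+6,u-6:u+6]).mean())
to()"
```

```text
time: 27.45
tool_pos: [0.5472, 0.083, 0.3621]
eef_rot: [1.321, 2.845, 0.005]
force: [0.1, -0.2, -0.3]
opening: 0.046
grasp_force: 0.0
stud (np.int64(364), np.int64(224)) 4.840277777777778
knob (np.int64(369), np.int64(216)) 6.270833333333333
pos [0.5466 0.0826 0.3597] yaw 40.2 zaxis [ 0.003  0.    -1.   ] F [-0.1  0.3 -0.7] open 0.0461 grip 0.0 t 27.5 q [ 0.21  0.16 -0.54  1.65  0.08  1.36  0.36]
shift now [0. 0. 0.]
```

```bash
python3 -m handwheel '[[0,0,0,0,0,0,130],[0,0,0,0,0,0,130],[0,0,0,0,0,0,130]]' >/dev/null; python3 -c "
from plant import r
print(r.finish_job())"
```

```text
the job is handed in; nothing more can be done
None
```

The job is handed in: the lid is seated, the yoke swung against its stop, and the handwheel wound to about 4 N above free running (roughly 60–70 N on the gasket by my estimate), with the arm lifted clear; the verdict was not reported.

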